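Tug-test the clips of a tube mixer and re-clip the loose tube

TASK

Before the tube mixer is switched on, find the one tube whose clips have gone soft: tug the tubes straight up, one after the other, with gently rising force, and stop at about 8 N; never pull a clipped tube with more than 12 N or lever or slide it out. Move the tube that comes out easily to the empty place, press it fully home on its saddles, and prove that it holds by pulling it up with about 8 N for half a second. At the end all three tubes lie let go and fully home, the two sound ones in their own places, and the things around are undisturbed.

Things in the scene. Friction and masses are not known exactly. Their poses are not given: they have to be found in the camera images.
- place_1 (a point): A tube place on the mixer's paddle: the point on the axis a clipped tube takes, midway between its two clips, 36 mm above the paddle and 112 mm above the worktop; x along a clipped tube, y from place to place, z up. Place 1 is next to the bearing post; 2, 3, 4 follow towards the motor, 56 mm apart. One place is empty; which one changes.
- place_2 (a point): The next tube place, same as place 1. At every place two clips, 9 mm wide, are centred 22 mm before and behind the point along x: 35 mm is free between them for the fingers, with nothing under the tube there but the carrier's foot, its top 28 mm below the point. The clips reach 13 mm above the point and 11 mm to either side.
- place_3 (a point): The next tube place, same as place 1. Every clip has two sprung steel jaws whose rolled lips close over the tube. Two sound clips together let a tube in or out only at 15 to 20 N, straight along z (it rises about 2 mm at 8 N, 5 mm before letting go); the soft ones at 3 to 4 N. Soft and sound look alike, and which place has the soft ones changes; the empty place has sound ones.
- place_4 (a point): The last tube place, next to the motor housing, same as place 1. A tube pressed down snaps past the lips when its axis is about 6 mm above the point, and stops on hard saddles when its axis is level with the point. It may point either way and lie up to 6 mm off along x.
- tube_purple_grip (a point): Capped sample tube with a purple cap, lying level; round body 12 mm in diameter, 86 mm long overall, the last 20 mm is the 16 mm thick cap; 20 to 30 g. The point lies on its axis, 32 mm from the round end, which is midway between the clips at the start: grip it there, across the tube. z runs along the tube towards the cap.
- tube_green_grip (a point): Capped sample tube with a green cap, lying level; round body 12 mm in diameter, 86 mm long overall, the last 20 mm is the 16 mm thick cap; 20 to 30 g. The point lies on its axis, 32 mm from the round end, which is midway between the clips at the start: grip it there, across the tube. z runs along the tube towards the cap.
- tube_blue_grip (a point): Capped sample tube with a blue cap, lying level; round body 12 mm in diameter, 86 mm long overall, the last 20 mm is the 16 mm thick cap; 20 to 30 g. The point lies on its axis, 32 mm from the round end, which is midway between the clips at the start: grip it there, across the tube. z runs along the tube towards the cap.
- carrier_a (a joint): Vertical give of one of the four clip carriers on its rubber buffers (black plastic foot 66 x 22 mm with two saddles and two clips, one carrier to a place; which is where changes), m, up is positive: 1 mm for every 6 N by which its tube is pulled up or pressed down, about 0 at rest.
- carrier_b (a joint): Vertical give of one of the four clip carriers on its rubber buffers (black plastic foot 66 x 22 mm with two saddles and two clips, one carrier to a place; which is where changes), m, up is positive: 1 mm for every 6 N by which its tube is pulled up or pressed down, about 0 at rest.
- carrier_c (a joint): Vertical give of one of the four clip carriers on its rubber buffers (black plastic foot 66 x 22 mm with two saddles and two clips, one carrier to a place; which is where changes), m, up is positive: 1 mm for every 6 N by which its tube is pulled up or pressed down, about 0 at rest.
- carrier_d (a joint): Vertical give of one of the four clip carriers on its rubber buffers (black plastic foot 66 x 22 mm with two saddles and two clips, one carrier to a place; which is where changes), m, up is positive: 1 mm for every 6 N by which its tube is pulled up or pressed down, about 0 at rest.
- mixer: End-over-end tube mixer, fixed to the worktop: grey foot 105 x 335 mm, level aluminium paddle 100 x 236 mm with its top 76 mm above the worktop. Origin on the worktop under the paddle's middle; y runs along the paddle towards the white motor housing (60 mm wide, 109 mm high, its near face 133 mm from the origin), x across it. The bearing post at the other end is 91 mm high. It does not move.
- rack: Blue tube rack, loose, 62 x 148 x 66 mm, standing empty beside the work; origin under its centre. Leave it alone.
- timer: Grey bench timer, loose, 66 x 58 x 20 mm; origin under its centre. Leave it alone.
- pipette: Pipette lying on the worktop, loose, 212 mm long along its x, 31 mm high. Leave it alone.
- petri_dish: Closed petri dish, loose, 62 mm across, 16 mm high; origin under its centre. Leave it alone.

How it is judged (in metres and radians):
On the way, in this order (a step that is already met when the one before it is completed fails the run):
1. a tube has come out of its clips (distance of any of tube_purple_grip, tube_green_grip, tube_blue_grip from where it was at the start of the episode above 0.02 m), for 0.05 s.
2. it is pressed into the clips of the empty place, down on the saddles (((distance of tube_purple_grip from where it was at the start of the episode above 0.04 m and height (world z) of tube_purple_grip between 0.106 and 0.113 m and angle between tube_purple_grip's own z axis and vertical between 1.49 and 1.65 rad and x of tube_purple_grip in the frame of mixer between -0.01 and 0.01 m and angle between the z axis of tube_purple_grip and the x axis of mixer, either way round below 0.08 rad) or (distance of tube_green_grip from where it was at the start of the episode above 0.04 m and height (world z) of tube_green_grip between 0.106 and 0.113 m and angle between tube_green_grip's own z axis and vertical between 1.49 and 1.65 rad and x of tube_green_grip in the frame of mixer between -0.01 and 0.01 m and angle between the z axis of tube_green_grip and the x axis of mixer, either way round below 0.08 rad) or (distance of tube_blue_grip from where it was at the start of the episode above 0.04 m and height (world z) of tube_blue_grip between 0.106 and 0.113 m and angle between tube_blue_grip's own z axis and vertical between 1.49 and 1.65 rad and x of tube_blue_grip in the frame of mixer between -0.01 and 0.01 m and angle between the z axis of tube_blue_grip and the x axis of mixer, either way round below 0.08 rad))), for 0.1 s.
3. the fingers pull it up with more than 6 N (its carrier rises by 1 mm) and its clips hold (value of joint carrier_a above 0.001 m and ((distance of tube_purple_grip from where it was at the start of the episode above 0.04 m and contact force between the fingers and tube_purple above 1 N and height (world z) of tube_purple_grip below 0.1185 m) or (distance of tube_green_grip from where it was at the start of the episode above 0.04 m and contact force between the fingers and tube_green above 1 N and height (world z) of tube_green_grip below 0.1185 m) or (distance of tube_blue_grip from where it was at the start of the episode above 0.04 m and contact force between the fingers and tube_blue above 1 N and height (world z) of tube_blue_grip below 0.1185 m))), for 0.25 s.
At the end, for the whole second after the job is handed in: All three tubes are at rest and home in clips: axis within 1.5 mm of the seated height, level, within 0.08 rad of the clips' direction and within 10 mm lengthwise of the middle; one of them in the place that was empty, the other two within 10 mm of where they were (height (world z) of tube_purple_grip between 0.1105 and 0.1135 m and angle between tube_purple_grip's own z axis and vertical between 1.49 and 1.65 rad and x of tube_purple_grip in the frame of mixer between -0.01 and 0.01 m and angle between the z axis of each of tube_purple_grip, tube_green_grip, tube_blue_grip and the x axis of mixer, either way round below 0.08 rad and linear speed of each of tube_purple, tube_green, tube_blue below 0.01 m/s and height (world z) of tube_green_grip between 0.1105 and 0.1135 m and angle between tube_green_grip's own z axis and vertical between 1.49 and 1.65 rad and x of tube_green_grip in the frame of mixer between -0.01 and 0.01 m and height (world z) of tube_blue_grip between 0.1105 and 0.1135 m and angle between tube_blue_grip's own z axis and vertical between 1.49 and 1.65 rad and x of tube_blue_grip in the frame of mixer between -0.01 and 0.01 m and ((distance of tube_purple_grip from where it was at the start of the episode above 0.04 m and distance of each of tube_green_grip, tube_blue_grip from where it was at the start of the episode below 0.01 m) or (distance of tube_green_grip from where it was at the start of the episode above 0.04 m and distance of each of tube_purple_grip, tube_blue_grip from where it was at the start of the episode below 0.01 m) or (distance of tube_blue_grip from where it was at the start of the episode above 0.04 m and distance of each of tube_purple_grip, tube_green_grip from where it was at the start of the episode below 0.01 m))); the robot touches nothing.
It fails at once if a clipped tube is pulled up with more than 13 N (its carrier rises by more than 2.2 mm) (value of joint any of carrier_a, carrier_b, carrier_c, carrier_d above 0.0022 m).
It fails at once if a tube is levered or slid lengthwise out of its clips (tipped by over 0.17 rad or shifted by over 14 mm lengthwise while lower than 17 mm above its seat) ((height (world z) of tube_purple_grip below 0.129 m and not (angle between tube_purple_grip's own z axis and vertical between 1.4 and 1.74 rad and x of tube_purple_grip in the frame of mixer between -0.014 and 0.014 m)) or (height (world z) of tube_green_grip below 0.129 m and not (angle between tube_green_grip's own z axis and vertical between 1.4 and 1.74 rad and x of tube_green_grip in the frame of mixer between -0.014 and 0.014 m)) or (height (world z) of tube_blue_grip below 0.129 m and not (angle between tube_blue_grip's own z axis and vertical between 1.4 and 1.74 rad and x of tube_blue_grip in the frame of mixer between -0.014 and 0.014 m))).
It fails at once if a bystander (rack, timer, pipette, petri dish) is moved by more than 20 mm (distance of any of rack, timer, pipette, petri_dish from where it was at the start of the episode above 0.02 m).
It also fails if it takes over 72 s, if anything falls off the work surface, if the arm or the gripper's body presses on something with over 40 N, if the wrist force passes 120 N, or if a joint passes its speed limit or range.

ROBOT

A 7-joint arm with a two-finger parallel gripper is mounted at the origin on a cart in front of the work surface, level with it; the furniture and walls round the work are solid. World frame = base frame: x ahead of the robot, y to its left, z up, the work surface at z = 0. Lengths are in m, angles in degrees, forces in N, time in s.
With the tool pointing down it reaches from about 0.4 to 0.875 m from the base axis. Payload 19.3 kg.
Tool frame: the origin (TCP) lies at the very end of the fingers, on their centre line; the grasp point (between the pads) lies 19 mm behind it; y points along the fingers, x is the direction in which the jaws open and shut, and the axes are right-handed (so a half turn about y gives the same grasp; the last joint's range is limited). The gripper opens to 85 mm and grips with 20 to 120 N. Pads are 22 mm wide; open, the fingers measure 114 mm over their backs; the gripper's body (76 mm by 85 mm) begins 54 mm behind the grasp point. The pads swing forward as they close: fully open they stand 13 mm farther back than shut.
Start: joints at [67.999, 29.874, -2.08, 91.645, 1.215, 58.505, -6.463], TCP at [0.193, -0.594, 0.231] pointing down, gripper open.
Joint ranges: [-166.77, 166.77], [-17.47, 122.26], [-85.68, 81.53], [9.62, 139.38], [-72.42, 252.41], [9.2, 110.78], [-144.41, 144.41]. Speed limits (degrees/s): [108.29, 108.29, 136.94, 136.94, 172.46, 172.46, 172.46].

INTERFACE

Orientations are given as [roll, pitch, yaw] about the fixed x, y, z axes, in that order (R = Rz(yaw) Ry(pitch) Rx(roll)).
In Python, from bench import ctrl, eoat, kin, snapshot, order, spot_in, regions_of, read_t, read_joint_positions, read_dq, read_joint_torque, read_eef_pos, read_tcp_rot, read_force, read_wrist_torque, read_width gives the robot as it stands. Calls block until the motion is done:
- ctrl.movep(position, orientation): joint-space move of the TCP to a pose.
- ctrl.servo_line(position, attitude=None, speed=0.15, threshold=None): straight line of the TCP; attitude=None keeps the orientation; speed is the mean speed in m/s. With threshold (N) it stops when the force on the tool has changed by that much, and returns True; else False.
- ctrl.goto_joints(angles): joint-space move.
- eoat.grip(opening, effort=None): opening from 0.0 (shut) to 1.0 (fully open); effort is the grip in N (None keeps the last); returns when the fingers have stopped.
- ctrl.pause(seconds).
- kin.ik(position, orientation): joint angles nearest the present ones, or None.
- snapshot(name): name is "scene" or "side" or "wrist"; returns a dict with "img" (420x560x3 uint8, blue, green, red), "fx", "fy", "cx", "cy" (pixels), "T" (4x4, takes a point from camera to world coordinates); the wrist camera has in their place "T_tool_cam" (4x4, takes a point from camera to tool coordinates, whose origin is the TCP and whose axes are the tool frame's). Camera axes: x right, y down, z forward; pixel columns grow to the right and rows downward; lengths in m; the calibration is good to about 2 mm. A picture is of the moment at which its call begins: read the wrist's pose just before it. There is no depth.
A pose or a line that the arm cannot do raises ctrl.Unreachable and nothing moves.
- order.job_done(): hands the job in, once; it reports no verdict.
Trained networks look in the newest picture that a camera, given by its name, has taken for a name from the list of things; names that differ only in an ending like _2 or _b are one class to them, and where a whole thing is asked for, a point or a joint stands for the part that bears it (a point fixed in the world has none). Each returns a list of dicts, best first, with "score" (0 to 1); they miss things now and then, are a little off and sometimes report something else, mostly with a low value. They report only what shows in the picture. A call takes as long as a camera call.
- spot_in(camera, target): "position" ([column, row] in pixels, amid what is visible of it).
- regions_of(camera, target): "mask" (420x560 bool, what is visible of it) and "position" ([column, row] in pixels, amid what is visible of it).
Readings, each from a call of its own:
- read_t(): time.
- read_joint_positions(): joint angles.
- read_dq(): joint speeds.
- read_joint_torque(): joint torques, N m.
- read_eef_pos(): TCP position.
- read_tcp_rot(): TCP orientation.
- read_force(): force on the tool from outside, world axes, zero at the start.
- read_wrist_torque(): the same for the moment, N m.
- read_width(): opening from 0.0 (shut) to 1.0 (fully open).
Only numpy, scipy, OpenCV 4.12 (cv2) and the standard library are available. Lean on these libraries where they do the work, as an engineer would, in place of code of your own. Each camera call takes 0.05 s, during which the arm holds its last target.

## Working session

There is one attempt and no reset: what is moved stays moved. The work goes in short steps, each a Python script; the robot and the scene stay as the last script left them, time stands still between calls to the robot, and variables do not carry over. Pictures are saved under pics/ and viewed, and the job is handed in when it is done.

```bash
ls; mkdir -p pics; python3 - <<'E'
from bench import *
import cv2
for n in("scene","side","wrist"):
    s=snapshot(n); cv2.imwrite(f"pics/a_{n}.png",s["img"])
    print(n,s["fx"],s["cx"],s["cy"],(s.get("T") if "T" in s else s["T_tool_cam"]).round(4).tolist())
    for t in("tube_purple_grip","tube_green_grip","tube_blue_grip","place_1","carrier_a","mixer","rack","timer","pipette","petri_dish"):
        try:
            r=spot_in(n,t); print(t,[(x["position"],round(x["score"],2)) for x in r[:4]])
        except Exception as e: print(t,e)
print(read_t(),read_eef_pos(),read_tcp_rot(),read_force(),read_width())
E
```

```text
pics
scene 413.42999881892536 280.4129552379582 204.49618684389986 [[-0.6978, -0.4249, 0.5767, -0.1666], [-0.7161, 0.3984, -0.5731, 0.7151], [0.0137, -0.8129, -0.5823, 0.7902], [0.0, 0.0, 0.0, 1.0]]
tube_purple_grip []
tube_green_grip [([259.5, 202.3], 0.53), ([337.2, 182.8], 0.29)]
tube_blue_grip []
place_1 [([269.7, 219.2], 0.78), ([256.0, 200.8], 0.22)]
carrier_a [([309.3, 188.1], 0.59), ([293.2, 199.9], 0.52), ([279.0, 203.2], 0.5)]
mixer [([268.3, 222.8], 0.69)]
rack [([167.0, 263.2], 0.92)]
timer [([269.0, 221.2], 0.32)]
pipette [([377.8, 186.8], 0.76)]
petri_dish [([337.7, 183.2], 0.74), ([376.7, 188.8], 0.62), ([267.6, 219.2], 0.46)]
side 379.9505224437784 281.18859444879524 211.19194577666775 [[-0.9978, 0.0538, -0.0379, 0.5585], [0.0658, 0.8071, -0.5868, 0.5932], [-0.001, -0.588, -0.8089, 0.886], [0.0, 0.0, 0.0, 1.0]]
tube_purple_grip [([267.2, 208.1], 0.52)]
tube_green_grip [([281.2, 217.0], 0.63), ([272.0, 231.0], 0.49)]
tube_blue_grip [([268.8, 193.3], 0.49)]
place_1 [([278.7, 251.1], 0.74)]
carrier_a [([274.4, 235.8], 0.76), ([282.1, 219.2], 0.53), ([274.2, 180.3], 0.5), ([280.4, 197.4], 0.5)]
mixer [([278.3, 254.9], 0.69)]
rack []
timer [([268.0, 149.4], 0.34)]
pipette [([301.0, 133.2], 0.51)]
petri_dish [([268.3, 150.2], 0.59), ([278.5, 196.4], 0.4)]
wrist 356.8240928044714 276.4954763630128 207.639242390918 [[1.0, 0.0006, 0.0001, 0.0], [0.0001, -0.3268, 0.9451, -0.143], [0.0006, -0.9451, -0.3268, 0.0857], [0.0, 0.0, 0.0, 1.0]]
tube_purple_grip []
tube_green_grip []
tube_blue_grip []
place_1 []
carrier_a []
mixer []
rack []
timer []
pipette []
petri_dish []
1.65 [ 0.1928889  -0.59449995  0.23130103] [-9.00009663e+01 -8.11592399e-04 -7.20245638e+01] [0.27803899 0.15033522 0.1708594 ] 1.0025658612618997
```

View pictures.

View pics/a_scene.png

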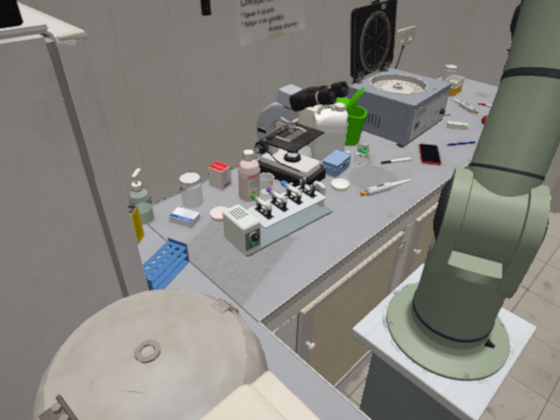

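View pics/a_side.png

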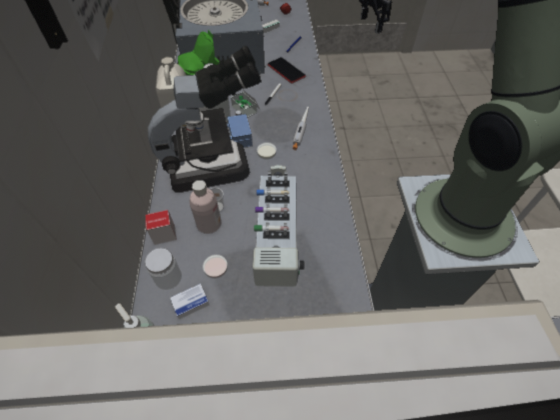

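```bash
python3 - <<'E'
import cv2
a=cv2.imread("pics/a_side.png")[120:300,180:380]; b=cv2.imread("pics/a_scene.png")[120:300,150:420]
cv2.imwrite("pics/a_side_z.png",cv2.resize(a,None,fx=3.3,fy=3.3,interpolation=2)); cv2.imwrite("pics/a_scene_z.png",cv2.resize(b,None,fx=2.9,fy=2.9,interpolation=2))
E
```

```text
(no output)
```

View pics/a_side_z.png

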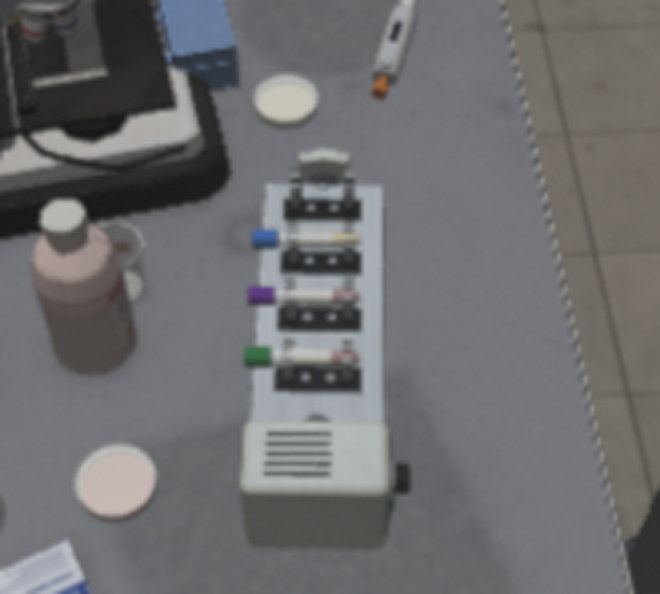

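View pics/a_scene_z.png

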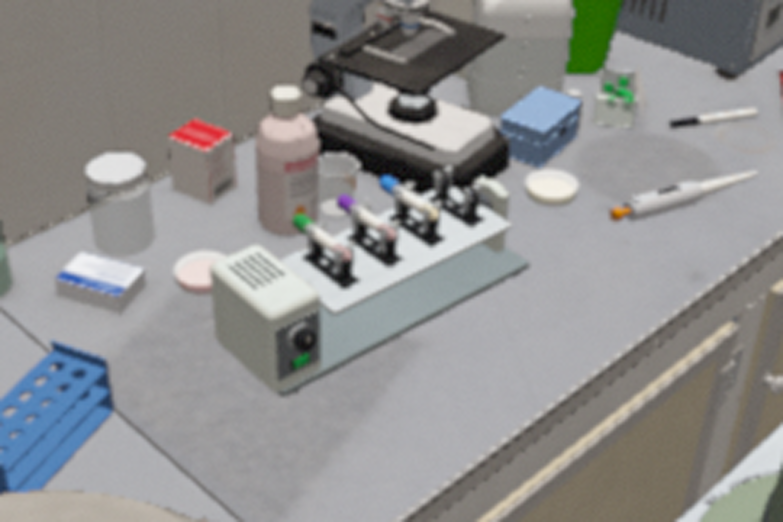

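```bash
cat > h.py <<'E'
from bench import *
import numpy as np, cv2, time
def ray(s,px,z,T=None):
    T=s["T"] if T is None else T
    d=np.array([(px[0]-s["cx"])/s["fx"],(px[1]-s["cy"])/s["fy"],1.]); d=T[:3,:3]@d; o=T[:3,3]
    return o+d*(z-o[2])/d[2]
E
python3 - <<'E'
from h import *
s=snapshot("side"); print(s["fy"])
for n,c,e in(("blue",(252,238),(359,239)),("purple",(248,295),(357,296)),("green",(244,356),(356,357))):
    P=[ray(s,(p[0]/3.3+180,p[1]/3.3+120),.112) for p in(c,e)]
    d=P[0]-P[1]; print(n,P[0].round(4),P[1].round(4),np.linalg.norm(d),np.degrees(np.arctan2(d[1],d[0])),(P[1]+d*32/86).round(4))
for n,p in (("timer",(190,300)),("pip",(301,133)),("petri",(267,150))): print(n,ray(s,p,.01))
s2=snapshot("scene")
for n,t in(("blue",.112),):
  for c in ((385,182),(436,212),(342,202),(396,233),(298,222),(350,255)): print(ray(s2,(c[0]/2.9+150,c[1]/2.9+120),.112).round(4))
for yaw in(-90,90):
  for y in(-.05,.0,.05,.1,.15): print(yaw,y,kin.ik([.6,y,.25],[-90,0,yaw]))
print(read_t())
E
```

```text
379.9505224437784
blue [ 0.583  -0.0341  0.112 ] [ 0.4985 -0.0274  0.112 ] 0.08474700264548901 -4.503349411214229 [ 0.5299 -0.0299  0.112 ]
purple [0.5876 0.0217 0.112 ] [0.5043 0.0282 0.112 ] 0.08346931077426006 -4.46436705370143 [0.5353 0.0258 0.112 ]
green [0.5919 0.0775 0.112 ] [0.5094 0.0839 0.112 ] 0.08282772815615587 -4.421149213517197 [0.5401 0.0816 0.112 ]
timer [0.75681592 0.20993098 0.01      ]
pip [ 0.4299321  -0.36112828  0.01      ]
petri [ 0.54713095 -0.28901463  0.01      ]
[ 0.5814 -0.0368  0.112 ]
[ 0.5061 -0.0351  0.112 ]
[0.5844 0.0219 0.112 ]
[0.5076 0.0206 0.112 ]
[0.5879 0.0784 0.112 ]
[0.5118 0.0789 0.112 ]
-90 -0.05 [  9.3822658   27.22687211 -14.67768748  93.56746357   7.67757794
  60.19454612 -97.56209133]
-90 0.0 [   7.39232748   27.38510301  -18.66452151   93.73358001    9.73876671
   60.48354798 -104.13687236]
-90 0.05 [   6.33829677   28.21783986  -24.13677194   93.2015445    12.73245295
   61.31298462 -111.39807758]
-90 0.1 [   5.43335884   29.70507808  -30.03087695   92.01759966   16.21211594
   62.65632254 -118.83499209]
-90 0.15 [   3.28480551   31.47252307  -34.23924193   90.26054714   19.045654
   64.18396509 -125.39907908]
90 -0.05 [ 30.11809077  32.94054298 -46.54571779  92.4335189   25.63459908
  65.83992064  67.47252853]
90 0.0 [ 26.33702787  33.20633652 -48.09107177  92.70992087  26.47161973
  66.1116526   61.94481448]
90 0.05 [ 22.56160753  34.02283508 -49.9934596   92.33334661  27.78224273
  66.84941138  56.21944835]
90 0.1 [ 18.22363107  35.0310221  -51.16561571  91.3353758   28.89286169
  67.73218061  50.92396879]
90 0.15 [ 14.11646074  36.67304357 -52.97398977  89.67941009  30.66871134
  69.19700435  45.46414536]
1.75
```

```bash
python3 - <<'E'
from h import *
print(read_t())
w=kin.ik([.40,-.20,.26],[-90,0,20]); print(w)
ctrl.movep([.40,-.20,.26],[-90,0,20]); print(read_t(),read_joint_positions())
ctrl.movep([.533,.015,.22],[-90,0,85.2]); print(read_t(),read_joint_positions())
p=read_eef_pos();r=read_tcp_rot();s=snapshot("wrist");cv2.imwrite("pics/b_w.png",s["img"]);print(p,r)
np.savez("b.npz",p=p,r=r,T=s["T_tool_cam"],img=s["img"])
for t in("tube_purple_grip","tube_green_grip","tube_blue_grip","carrier_a"):
    print(t,[(x["position"],round(x["score"],2)) for x in spot_in("wrist",t)])
E
```

```text
1.75
[ 47.33398553  13.80252858 -33.34409119 113.85953605   9.22409335
  54.89434401  29.42076664]
3.3917 [ 47.38277701  13.83832323 -33.27012559 113.82727714   9.22642849
  54.89644191  29.39836586]
4.3917 [ 27.01497949  28.62532391 -47.63851994 104.5459754   24.7707384
  57.84941555  54.2522639 ]
[0.53278408 0.01322788 0.21993038] [-8.99774315e+01  5.80656457e-02  8.49575423e+01]
tube_purple_grip [([290.8, 219.6], 0.64)]
tube_green_grip [([367.1, 221.7], 0.79)]
tube_blue_grip [([217.9, 220.8], 0.67)]
carrier_a [([355.5, 188.3], 0.89), ([284.7, 184.7], 0.87), ([230.1, 189.0], 0.72), ([149.5, 197.1], 0.63)]
```

View pics/b_w.png

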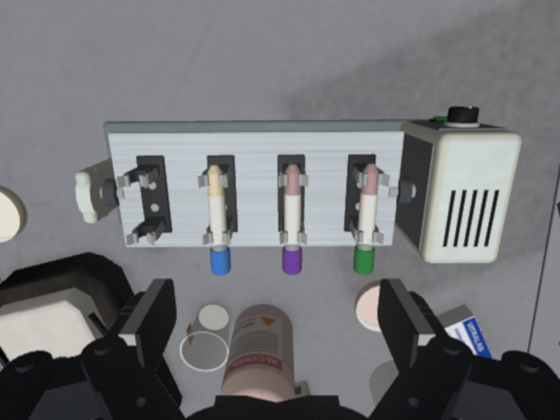

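```bash
cat >> h.py <<'E'
from scipy.spatial.transform import Rotation as Ro
def wT(p,r,Ttc):
    T=np.eye(4);T[:3,:3]=Ro.from_euler("xyz",r,degrees=True).as_matrix();T[:3,3]=p
    return T@Ttc
def look(tag):
    p=read_eef_pos();r=read_tcp_rot();s=snapshot("wrist");cv2.imwrite(f"pics/{tag}.png",s["img"])
    s["T"]=wT(p,r,s["T_tool_cam"]);return s
def tubes(s,cam="wrist",names=("purple","green","blue"),z=.112):
    out={}
    for n in names:
        r=regions_of(cam,f"tube_{n}_grip")
        if not r: print(n,"none");continue
        m=r[0]["mask"];ys,xs=np.nonzero(m)
        P=np.array([ray(s,(x,y),z)[:2] for x,y in zip(xs,ys)])
        c=P.mean(0);u=np.linalg.svd(P-c,full_matrices=False)[2][0];u=u*np.sign(u[0])
        t=(P-c)@u;lo,hi=np.percentile(t,[.5,99.5])
        v=np.array([-u[1],u[0]]);w=(P-c)@v
        # body only centreline
        q=(t>lo+.01)&(t<hi-.025); cc=[]
        for a in np.arange(lo+.005,hi-.005,.005):
            k=(t>a)&(t<a+.005)
            if k.sum()>2: cc.append((a+.0025,(np.percentile(w[k],2)+np.percentile(w[k],98))/2))
        cc=np.array(cc);f=np.polyfit(cc[:,0],cc[:,1],1)
        g=c+u*(lo+.032)+v*np.polyval(f,lo+.032)
        out[n]=(g,np.degrees(np.arctan2(u[1],u[0])+f[0]),hi-lo,r[0]["score"])
        print(n,g.round(4),"ang",out[n][1].round(2),"len",(hi-lo).round(4),r[0]["score"])
    return out
E
python3 - <<'E'
from h import *
s=look("c_w"); print(read_eef_pos(),read_tcp_rot(),read_force())
o=tubes(s)
g=[o[k][0] for k in("blue","purple","green")]
d=g[2]-g[0];print(np.linalg.norm(d),np.degrees(np.arctan2(d[1],d[0])))
for n in ("side","scene"):
    s=snapshot(n);print(n);tubes(s,n)
print(read_t())
E
```

```text
[0.5329775  0.01414724 0.22022643] [-9.00231932e+01  2.65962915e-02  8.50982802e+01] [-0.80681111 -0.27652411  0.16556448]
purple [0.5367 0.0249] ang -4.68 len 0.0872 0.87
green [0.5409 0.081 ] ang -4.63 len 0.0885 0.84
blue [ 0.5319 -0.0312] ang -4.35 len 0.0881 0.71
0.11260790400619389 85.40633298874822
side
purple [0.5343 0.027 ] ang -6.2 len 0.0833 0.54
green [ 0.5166 -0.062 ] ang 84.28 len 0.329 0.72
blue [ 0.5538 -0.031 ] ang -2.84 len 0.0572 0.43
scene
purple [0.5627 0.0209] ang -5.61 len 0.0619 0.45
green [0.5456 0.0796] ang -7.05 len 0.0857 0.63
blue [ 0.449  -0.0718] ang 84.12 len 0.3533 0.66
5.2417
```

```bash
cat >> h.py <<'E'
YAW=85.4
ATT=[-90,0,YAW]
E
python3 - <<'E'
from h import *
g=[.5367,.0249]
eoat.grip(.45); print(read_t(),read_width())
ctrl.servo_line([*g,.15],ATT,speed=.15); print(read_t(),read_eef_pos())
s=look("d_w")
ctrl.servo_line([*g,.093],speed=.06);ctrl.pause(.3); f0=np.mean([read_force() for _ in range(5)],0); print(read_t(),read_eef_pos(),read_tcp_rot(),f0)
look("e_w")
eoat.grip(0.,40);ctrl.pause(.3)
print(read_t(),read_width(),read_eef_pos(),read_tcp_rot(),np.array(read_force())-f0,read_wrist_torque())
look("f_w")
E
python3 -c "
import cv2,numpy as np
a=[cv2.imread(f'pics/{k}_w.png') for k in 'df']
cv2.imwrite('pics/g.png',cv2.resize(np.hstack(a),(800,300)))"
```

```text
5.7667 0.44923289633172697
6.3917 [0.53692935 0.02507359 0.15050798]
7.8417 [0.53677949 0.02485859 0.09315598] [-9.00146051e+01  1.41446503e-03  8.53952973e+01] [0.34925102 0.65367362 1.31204941]
8.55 0.12383652958485346 [0.53669577 0.02486964 0.09300504] [-8.99989801e+01  1.95719428e-03  8.53970081e+01] [-0.15823162 -1.51750245 -0.13827031] [-0.06544586  0.01835695 -0.01782916]
```

View pics/g.png

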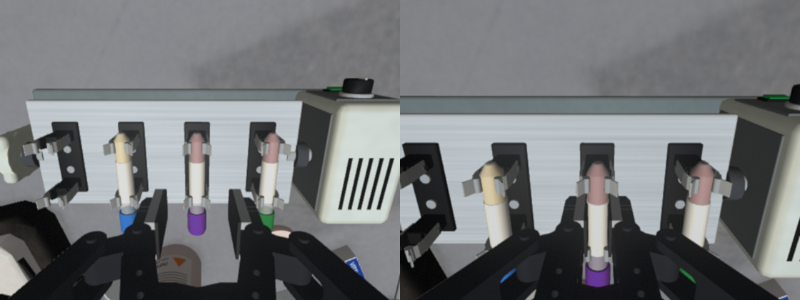

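```bash
cat >> h.py <<'E'
def fz(n=4): return np.mean([read_force() for _ in range(n)],0)
def tug(g,z0=.093,top=.008,stop=7.8,step=.0004,v=.012):
    f0=fz(6);log=[];z=z0;pk=0
    while z<z0+top-1e-6:
        z+=step
        hit=ctrl.servo_line([*g,z],speed=v,threshold=4)
        f=fz(3)-f0;log.append((round((z-z0)*1e3,2),f.round(2).tolist(),round((read_eef_pos()[2]-z0)*1e3,2)));pk=min(pk,f[2])
        if hit: print("hit",log[-1])
        if f[2]<-stop: break
        if pk<-2 and f[2]>pk+1.5 and z>z0+.004: print("let go");break
    for l in log: print(l)
    print("t",read_t(),"peak",pk)
    return z,f0,pk
E
python3 - <<'E'
from h import *
g=[.5367,.0249]
print(read_t()); z,f0,pk=tug(g)
E
```

```text
8.6
let go
(0.4, [0.8, 0.51, -1.1], np.float64(0.37))
(0.8, [0.49, -0.5, -2.04], np.float64(0.78))
(1.2, [-0.12, -0.33, -2.36], np.float64(1.19))
(1.6, [0.02, -0.03, -2.54], np.float64(1.6))
(2.0, [0.36, -0.89, -2.81], np.float64(1.98))
(2.4, [-0.17, -0.62, -2.1], np.float64(2.41))
(2.8, [-0.34, -0.4, -3.19], np.float64(2.83))
(3.2, [-0.48, 0.49, -5.37], np.float64(3.22))
(3.6, [0.21, -1.14, -3.71], np.float64(3.61))
(4.0, [0.24, -0.85, -3.76], np.float64(4.02))
(4.4, [0.11, -1.02, -2.96], np.float64(4.44))
t 11.35 peak -5.365367629464141
```

```bash
python3 - <<'E'
from h import *
g=[.5367,.0249]
for z in (.0982,.0990,.1,.102):
    h=ctrl.servo_line([*g,z],speed=.012,threshold=5); print(z,h,fz(4).round(2))
    if h: break
else:
    ctrl.servo_line([*g,.145],speed=.06); ctrl.pause(.1)
print(read_t(),read_width(),read_eef_pos(),fz(4)); look("h_w"); s=snapshot("side");cv2.imwrite("pics/h_s.png",cv2.resize(s["img"][120:300,180:380],None,fx=3,fy=3))
E
python3 -c "
import cv2,numpy as np
a=cv2.imread('pics/h_w.png');b=cv2.imread('pics/h_s.png')
cv2.imwrite('pics/h.png',cv2.resize(np.hstack([a,cv2.resize(b,(466,420))]),(800,328)))"
```

```text
0.0982 False [-1.05  0.19 -1.77]
0.099 False [-0.89 -0.88 -0.43]
0.1 False [-1.07 -1.93  1.59]
0.102 False [-1.19 -1.24  2.69]
13.3833 0.1265015125227057 [0.53649023 0.0248659  0.14464677] [0.04857738 0.65013872 0.22509585]
```

View pics/h.png

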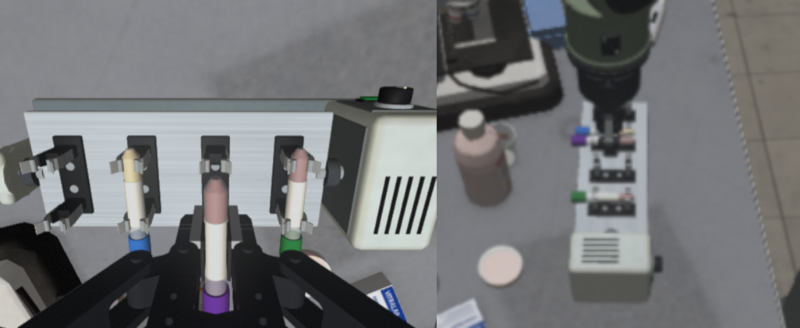

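```bash
python3 - <<'E'
from h import *
eoat.grip(0.,100);ctrl.pause(.1);print(read_width(),read_t())
a=np.radians(85.4);g=np.array([.5367,.0249])-.112*np.array([np.cos(a),np.sin(a)]);print(g)
ctrl.servo_line([*g,.155],ATT,speed=.12);ctrl.pause(.2)
print(read_t(),read_eef_pos(),read_tcp_rot(),fz(4));look("i_w")
s=snapshot("side");cv2.imwrite("pics/i_s.png",cv2.resize(s["img"][120:300,180:380],None,fx=3,fy=3))
s=snapshot("scene");cv2.imwrite("pics/i_c.png",cv2.resize(s["img"][150:260,230:370],None,fx=4,fy=4,interpolation=2))
E
```

```text
0.10724557920933445 13.8
[ 0.52771772 -0.08673923]
15.0833 [ 0.52779831 -0.08609251  0.15499794] [-9.00004569e+01 -8.27688236e-03  8.54576371e+01] [-0.42252016  0.59914157 -0.99960621]
```

View pics/i_w.png

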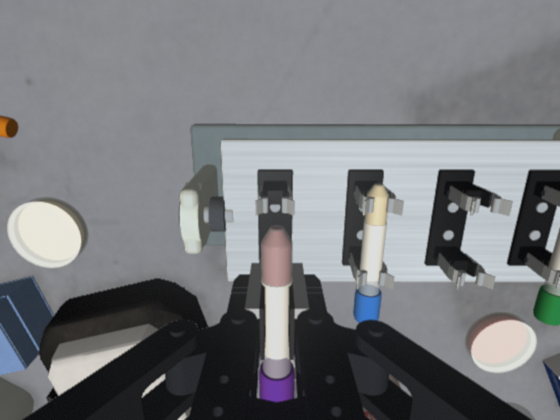

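View pics/i_c.png

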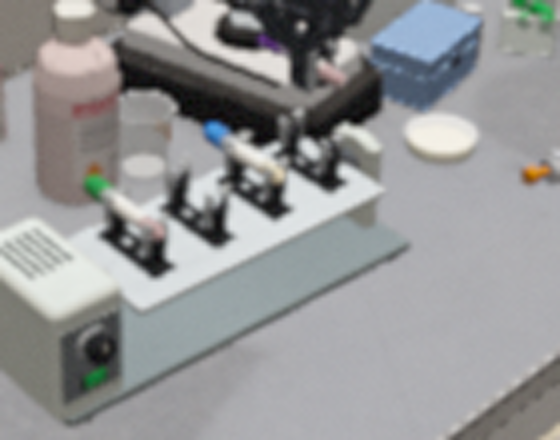

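```bash
python3 - <<'E'
from h import *
g=[.5277,-.0867]
ctrl.pause(.1);f0=fz(6)
h=ctrl.servo_line([*g,.107],speed=.06,threshold=15);print(h,read_t(),read_eef_pos(),fz()-f0)
z=.107
while not h and z>.0905:
    z-=.001
    hit=ctrl.servo_line([*g,z],speed=.02,threshold=25)
    f=fz(2)-f0;e=read_eef_pos();print(round(z,4),hit,f.round(1),e.round(4))
    if hit or f[2]>32 or (z<.0945 and f[2]>14): break
print(read_t(),read_width(),read_tcp_rot())
E
```

```text
False 16.2833 [ 0.527889   -0.08664087  0.10726493] [0.11735744 0.2747711  1.4189528 ]
0.106 False [ 1.4 -0.7  0.8] [ 0.5277 -0.0868  0.1061]
0.105 False [-0.6 -1.4  0.8] [ 0.5278 -0.0868  0.105 ]
0.104 False [-0.4 -2.   3.3] [ 0.5278 -0.0869  0.104 ]
0.103 False [ 0.1 -0.9  6.9] [ 0.5279 -0.0869  0.1031]
0.102 False [-0.5 -2.  10.1] [ 0.528  -0.0869  0.1023]
0.101 False [-1.8 -2.  12.6] [ 0.5281 -0.0869  0.1015]
0.1 False [-0.8 -3.3 14.7] [ 0.5283 -0.0869  0.1006]
0.099 False [ 0.  -2.7 15.6] [ 0.5286 -0.087   0.0998]
0.098 False [ 1.2 -3.  17.3] [ 0.5287 -0.087   0.0989]
0.097 False [ 1.  -2.9  9.3] [ 0.5286 -0.0869  0.0977]
0.096 False [ 0.2 -1.6 -6.6] [ 0.5271 -0.0868  0.0955]
0.095 False [-1.4 -2.  -4.3] [ 0.5273 -0.0868  0.0947]
0.094 False [-0.4 -2.  -2. ] [ 0.5279 -0.0866  0.0941]
0.093 False [ 0.4 -0.1  1.4] [ 0.5279 -0.0866  0.0931]
0.092 False [ 0.8 -1.2  4.9] [ 0.5279 -0.0866  0.0922]
0.091 False [-1.2 -1.   8.8] [ 0.528  -0.0866  0.0913]
0.09 False [-1.8 -0.7 13.4] [ 0.5281 -0.0866  0.0905]
20.5333 0.10541649574573593 [-9.00501839e+01  9.08168510e-03  8.53998591e+01]
```

```bash
python3 - <<'E'
from h import *
g=[.5277,-.0867]
ctrl.pause(.2)
z=.0915; ctrl.servo_line([*g,z],speed=.02)
ctrl.servo_line([*g,.093],speed=.02)
z=.093;f0=np.array([0,0,0.])
while z<.0985:
    z+=.0003
    ctrl.servo_line([*g,z],speed=.012,threshold=5)
    f=fz(5);print(round(z,4),f.round(1),read_eef_pos()[2].round(4))
    if f[2]<-7.6: break
F=[]
for i in range(12): ctrl.pause(.05);F.append(read_force()[2])
print("hold",np.round(F,1),np.mean(F),read_eef_pos(),read_t())
E
```

```text
0.0933 [ 0.7 -0.2  0.4] 0.0932
0.0936 [ 0.5 -0.4 -1.7] 0.0935
0.0939 [ 0.3 -0.7 -2.3] 0.0938
0.0942 [-0.4 -0.5 -2.3] 0.0941
0.0945 [-0.8 -1.5 -4.1] 0.0944
0.0948 [-0.6 -2.5 -4.3] 0.0947
0.0951 [ 0.1 -1.7 -4.8] 0.0951
0.0954 [ 0.2 -2.5 -7.4] 0.0953
0.0957 [ 0.  -3.4 -7.3] 0.0957
0.096 [-0.2 -2.6 -7.8] 0.0959
hold [-9.6 -8.3 -9.  -8.8 -8.  -9.8 -9.3 -8.9 -9.1 -9.3 -8.6 -8.8] -8.953553386324904 [ 0.52768936 -0.08671927  0.09598029] 24.3333
```

```bash
python3 - <<'E'
from h import *
g=[.5277,-.0867]
ctrl.servo_line([*g,.0905],speed=.015);print(fz());ctrl.pause(.2)
ctrl.servo_line([*g,.093],speed=.02);ctrl.pause(.2);print(fz())
eoat.grip(.3,40);ctrl.pause(.1);print(read_width(),fz())
ctrl.servo_line([*g,.16],speed=.08)
ctrl.servo_line([.533,.0,.24],speed=.15);ctrl.pause(.2)
s=look("j_w");print(read_eef_pos(),read_force());tubes(s);print(read_t())
s=snapshot("scene");cv2.imwrite("pics/j_c.png",cv2.resize(s["img"][150:260,230:370],None,fx=4,fy=4,interpolation=2))
E
```

```text
[-3.37820199 -1.82032702 10.21594349]
[ 1.21953829 -0.32714717  0.4086106 ]
0.3018954210702382 [ 0.21659861  0.68929737 -0.02301235]
[ 5.32847513e-01 -4.95035050e-04  2.39608872e-01] [ 0.18149021 -0.22962471  0.23817003]
purple [ 0.5283 -0.0871] ang -3.5 len 0.0868 0.79
green [0.5416 0.0813] ang -4.98 len 0.087 0.66
blue [ 0.5325 -0.0312] ang -4.38 len 0.087 0.69
28.25
```

View pics/j_w.png

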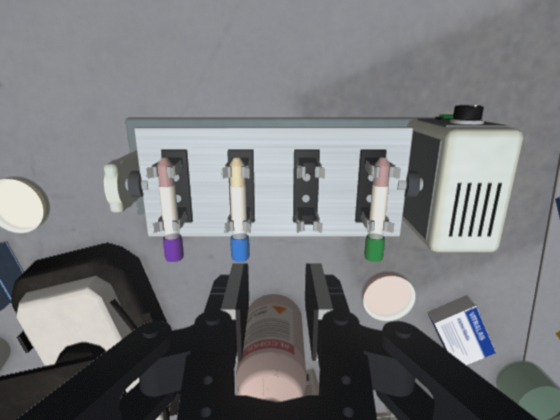

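View pics/j_c.png

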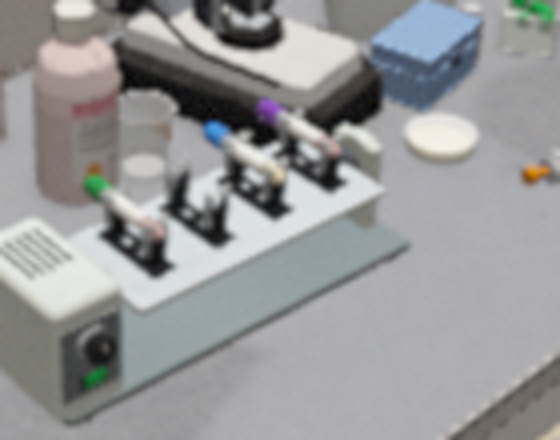

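```bash
python3 - <<'E'
from bench import *
order.job_done();print(read_t())
E
```

```text
the job is handed in; nothing more can be done
the job is handed in; nothing more can be done
```

The soft clips were at place 3, which held the purple tube. It now sits in place 1, the place that was empty, and I handed the job in at about 28 s.

- **Finding it:** Purple was the first tube I tugged. The force stayed at about 3–4 N, with one noisy reading of 5.4 N, and the tube came out straight up. Since only one place is soft, I did not tug green or blue.
- **Pressing home:** Going into place 1, the force peaked at about 17 N and the tube snapped in. It stopped on the saddles at the expected height, pressed with about 13 N.
- **Proof pull:** I held about 8–9 N upward for 0.6 s and the clips held. I then pressed the tube home again and let go with no force left on it.

**Last checks:** The final wrist picture shows purple within about 1 mm of the place 1 position I had worked out. Blue and green read within about 1 mm of where they started. Purple's angle measured about 1° off the clips' direction, which is within the limit. The open gripper hung clear above the mixer, and the petri dish and pipette tip look unmoved in the pictures. I did not check the rack or timer separately. Purple's final height was not measured by camera; it comes only from the force and position readings. None of the checks failed.

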